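Draw the stirrer out of the covered soaking tray and hold it over its drip cap

ROBOT

A 7-joint arm with a two-finger parallel gripper is mounted at the origin on a cart in front of the work surface, level with it; the furniture and walls round the work are solid. World frame = base frame: x ahead of the robot, y to its left, z up, the work surface at z = 0. Lengths are in m, angles in rad, forces in N, time in s.
With the tool pointing down it reaches from about 0.4 to 0.85 m from the base axis. Payload 4.4 kg.
Tool frame: the origin (TCP) lies midway between the tips of the shut fingers; the grasp point (between the pads) lies 19 mm behind it (robot.grip_depth is the distance from the TCP to the grasp point, in m); y points along the fingers, x is the direction in which the jaws open and shut, and the axes are right-handed (so a half turn about y gives the same grasp; the last joint's range is limited). The gripper opens to 94 mm and grips with 3 to 60 N. Pads are 16 mm wide; open, the fingers measure 119 mm over their backs; the gripper's body (75 mm by 177 mm) begins 78 mm behind the grasp point.
Start: joints at [1.24, 0.628, 0.038, 1.517, -0.027, 0.996, -0.02], TCP at [0.17, -0.627, 0.205] pointing down, gripper open.
Joint ranges: [-3.06, 3.06], [-0.37, 2.12], [-1.25, 1.32], [0.18, 2.47], [-1.1, 4.24], [0.23, 1.98], [-2.94, 2.94]. Speed limits (rad/s): [2.57, 2.57, 3.14, 3.14, 3.14, 3.14, 3.14].

INTERFACE

Orientations are given as a unit quaternion [x, y, z, w].
In Python, from bench import robot gives the robot as it stands.
- The arm moves only by the tool drive_tool, never from a script. Its argument "increments" is a list of rows, each an object with "slide": the shift along the tool's x, y, z in units of 25 mm (1.0 is 25 mm), a list of three; "turn": the turn, a rotation vector about the tool's x, y, z in units of 10 degrees (1.0 is 10 degrees), a list of three; "gripper": the gripper's target within -1 to 1 (fully open at 1, half-way at 0, shut at -1). A call has 1 to 10 rows; each row shifts and turns the commanded pose from where the row before left it, along the tool's axes as they then stand; what a row does not reach is not made up. A row lasts 1/8 s, in which the tool goes at most 62.5 mm and 10.7 degrees, less where a joint would pass 70% of its speed; a pose out of reach is approached as far as the arm can. A call is refused whole if a number of a shift passes 1 or a number of a turn 1, either way. A call with a gripper value outside its range is refused whole. The fingers move at their own pace and stop on an object; "squeeze" is the grip in N (left out, the last holds). Time passes only in rows, so rows that do not move let the fingers close. It gives the time, the measured TCP pose, the force and the opening at its end, in the units of the state.
- robot.get_obs(): the state, without advancing time (a new reading comes with each control period).
- robot.read_camera(name): name is "scene" or "side" or "wrist"; returns a dict with "frame" (420x560x3 uint8, blue, green, red), "camera_matrix" (3x3 intrinsics, pixels), "rvec" (rotation vector, rad) and "tvec" (3), from world to camera coordinates, as OpenCV has them. Camera axes: x right, y down, z forward; pixel columns grow to the right and rows downward; lengths in m; the calibration is good to about 2 mm. A picture is of the moment at which its call begins. There is no depth.
- robot.job_done(): hands the job in, once; it reports no verdict.
The state is a dict: "time_s": time; "joints": joint angles; "qvel": joint speeds; "joint_torque": joint torques, N m; "tool_pos": TCP position; "tcp_rot": TCP orientation; "ft_force": force on the tool from outside, world axes, zero at the start; "wrist_torque": the same for the moment, N m; "opening": finger opening in m.
Only numpy, scipy, OpenCV 4.12 (cv2) and the standard library are available. Lean on these libraries where they do the work, as an engineer would, in place of code of your own. Each camera call takes 0.05 s, during which the arm holds its last target.

TASK

First set the small screw cap into the shallow round pocket of the square block, open side up, to serve as a drip cap, and let go of it. Then take the wooden stirrer, which is longer than the opening in the soaking tray's cover, out through that opening by tilting it, without forcing it. Finish while still holding it in the gripper, at a clear slant, with its lower end a few centimetres above the cap and touching nothing; leave the other things where they stand.

Things in the scene. Friction and masses are not known exactly. Their poses are not given: they have to be found in the camera images.
- cap_mid (a point): Centre (half-way up) of the small ribbed screw cap, 34 mm across (about 32 mm in the grasp), 13 mm high, 15 g, open side up on the table at the start. z axis points out of its open side.
- pocket (a point): Centre of the floor of the round pocket (42 mm across, 5 mm deep) in the top of a fixed grey square block 70 x 70 x 18 mm; its floor is 13 mm above the table, the block's top 18 mm. z is up. A seated cap stands 8 mm above the block's top.
- tray: Fixed white soaking tray with a fixed aluminium cover; origin at the centre of its underside on the table. Outside 220 mm along its own x and 110 mm along its own y (cover 116 mm), height 56 mm. Inside 210 x 100 mm, floor 4 mm above the table. The cover is 6 mm thick, its underside 50 mm and its top 56 mm above the table; its single rectangular opening is centred, 110 mm along x and 90 mm along y, so both ends of the stirrer lie hidden under the cover.
- tray_opening (a point): Centre of the opening in the tray's cover, level with the cover's top; x along the opening's 110 mm length, y along its 90 mm width.
- stirrer_mid (a point): Centre of the wooden stirrer, a straight square stick 150 x 10 x 10 mm, 20 g, lying on the floor of the tray along the tray's x within 6 degrees and 8 mm of the tray's middle. Its own y runs along its length, z is up as it lies.
- stirrer_end_a (a point): Centre of the stirrer's end face at its own -y, 75 mm from the centre.
- stirrer_end_b (a point): Centre of the stirrer's end face at its own +y, 75 mm from the centre.
- clear_pot: Bystander: clear pot with frosted cap, 45 mm across, 67 mm high, origin at the centre of its underside.
- tape_roll: Bystander: roll of brown tape lying flat, 69 mm across, 19 mm high, origin at the centre of its underside.
- ph_meter: Bystander: small light-grey meter, 35 x 60 x 34 mm, origin at the centre of its underside.
- petri: Bystander: flat petri dish, 68 mm across, 12 mm high, origin at the centre of its underside.
- marker: Bystander: marker pen lying along its own y, 12 x 138 x 13 mm, origin at its underside near the middle.
Not all that is in view belongs to the job. Of the things like the part that bears pocket, leave any that is pink or purple; of the rest the larger one is meant.

How it is judged:
By the outcome, as a careful person would: the job done as asked, in the order asked, and still so for the second after the job is handed in, while the arm keeps its last pose, push and grip.
It also fails if it takes over 61 s, if anything falls off the work surface, if the arm or the gripper's body presses on something with over 40 N, if the wrist force passes 120 N, or if a joint passes its speed limit or range.

## Working session

There is one attempt and no reset: what is moved stays moved. The work goes in short steps, Python scripts to look and compute and a tool call to move; the robot and the scene stay as the last step left them, time stands still between calls to the robot, and variables do not carry over. Pictures are saved under pics/ and viewed, and the job is handed in when it is done.

Besides the shell and the picture viewer there is one more tool, called after "Call:" in YAML: its name, and indented under it one key for each argument. drive_tool: Moves the arm, as the interface text tells. Its arguments: {"type":"object","properties":{"increments":{"type":"array","items":{"type":"object","properties":{"slide":{"type":"array","items":{"type":"number"}},"turn":{"type":"array","items":{"type":"number"}},"gripper":{"type":"number"}}}},"squeeze":{"type":"number"}},"required":["increments"]}

```bash
ls; mkdir -p pics
python3 - <<'E'
from bench import robot
import cv2
o=robot.get_obs()
for k,v in o.items(): print(k,v)
for n in ["scene","side","wrist"]:
    c=robot.read_camera(n); cv2.imwrite(f"pics/{n}0.png",c["frame"]); print(n,c["camera_matrix"].tolist(),c["rvec"],c["tvec"])
E
```

```text
pics
time_s 0.0
joints [ 1.24021905  0.62933714  0.0384474   1.51830709 -0.0269912   0.99629553
 -0.01998798]
qvel [-4.10708740e-04 -7.16479248e-04 -5.44393924e-04  2.07881802e-04
  5.84015123e-05  2.55560269e-04  7.79385796e-04]
joint_torque [-3.14341614e-04 -5.49734545e+01  1.14421606e+00 -1.86634433e+01
 -5.20099676e-02  2.34257849e-02  1.32318683e-04]
tool_pos [ 0.16995786 -0.62672733  0.20457953]
tcp_rot [-0.561245    0.43014012 -0.42909894  0.56201212]
ft_force [ 0.44258975 -0.81314828  0.4615338 ]
wrist_torque [ 0.02157965  0.01215284 -0.01368697]
opening 0.09384448625548494
scene [[461.70411756007553, 0.0, 282.13423783724124], [0.0, 461.70411756007553, 205.98607666004906], [0.0, 0.0, 1.0]] [ 1.16220261 -2.21765131  1.10994765] [0.32067433 0.32854343 1.07359433]
side [[402.65809987148947, 0.0, 280.7295902350283], [0.0, 402.65809987148947, 205.314046944332], [0.0, 0.0, 1.0]] [2.11949065 0.02607027 0.00814174] [-0.52488954  0.05894085  1.0840503 ]
wrist [[345.399076648006, 0.0, 283.4073328941611], [0.0, 345.399076648006, 206.027939961662], [0.0, 0.0, 1.0]] [-2.33581463  1.78759519  0.21941973] [-0.6490506  -0.0248072   0.39070082]
```

View pics/scene0.png

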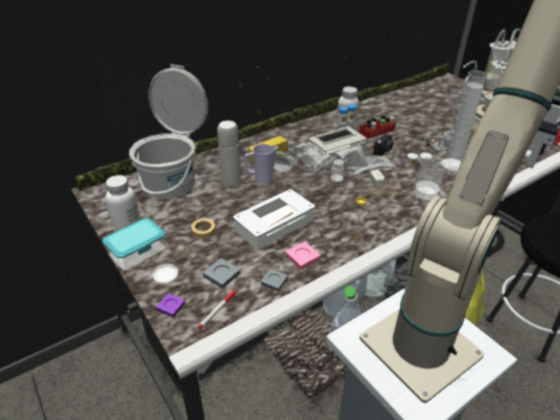

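View pics/side0.png

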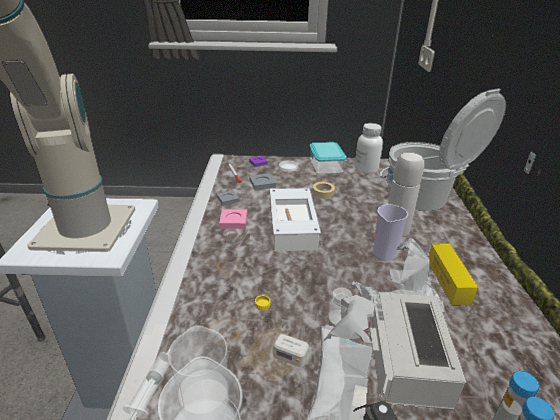

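View pics/wrist0.png

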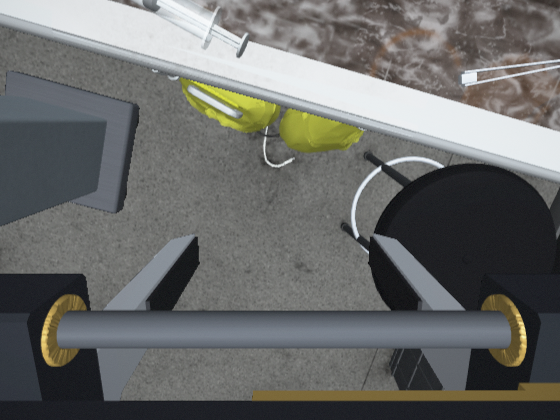

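Scene view: the yellow cap is near (361,201), the tray near (275,217), and there are grey blocks at (222,272) (larger) and (274,279). The pink and purple blocks are decoys. Next I'll enlarge these areas.

```bash
cat > h.py <<'E'
import numpy as np, cv2
from bench import robot
from scipy.spatial.transform import Rotation as R
def cam(n):
    return robot.read_camera(n)
def ray(c,u,v):
    Rm=cv2.Rodrigues(np.array(c["rvec"],float))[0]; t=np.array(c["tvec"]).ravel()
    d=Rm.T@np.linalg.inv(c["camera_matrix"])@np.array([u,v,1.]); return -Rm.T@t,d/np.linalg.norm(d)
def onz(c,u,v,z):
    o,d=ray(c,u,v); return o+d*(z-o[2])/d[2]
def proj(c,P):
    return cv2.projectPoints(np.array(P,float).reshape(-1,3),np.array(c["rvec"],float),np.array(c["tvec"],float),np.array(c["camera_matrix"]),None)[0].reshape(-1,2)
def crop(f,x0,y0,x1,y1,s,name):
    cv2.imwrite(name,cv2.resize(f[y0:y1,x0:x1],None,fx=s,fy=s,interpolation=cv2.INTER_CUBIC))
E
python3 - <<'E'
import cv2
from h import crop
s=cv2.imread("pics/scene0.png"); d=cv2.imread("pics/side0.png")
crop(s,190,180,390,300,4,"pics/sc1.png")
crop(d,200,150,340,320,3.5,"pics/sd1.png")
E
```

```text
(no output)
```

View pics/sc1.png

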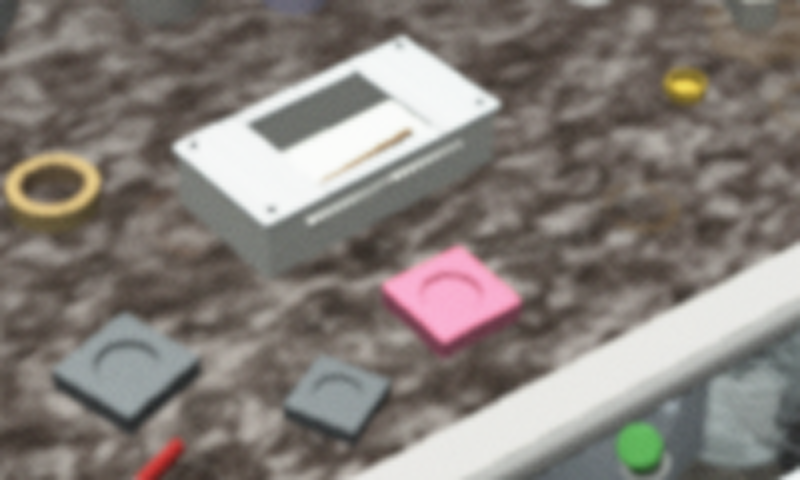

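View pics/sd1.png

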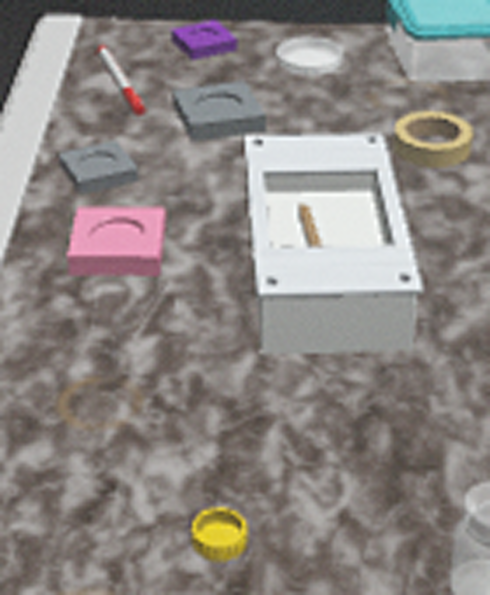

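```bash
cat > m1.py <<'E'
from h import *
from scipy.optimize import least_squares
cs,cd=cam("scene"),cam("side")
S=lambda x,y:((x+.5)/4-.5+190,(y+.5)/4-.5+180)
D=lambda x,y:((x+.5)/3.5-.5+200,(y+.5)/3.5-.5+150)
print("cap",onz(cs,*S(686,83),.013),onz(cd,*D(220,524),.013))
def fit(ps,pd,hx,hy,z):
    for p,c in((ps,cs),(pd,cd)):
        P=np.array([onz(c,*q,z) for q in p]); print(P[:,:2].round(4).tolist(), P.mean(0)[:2].round(4),"edges",[round(float(np.linalg.norm(P[i]-P[(i+1)%4])),4) for i in range(4)], [round(float(np.degrees(np.arctan2(*(P[(i+1)%4]-P[i])[1::-1]))),1) for i in range(4)])
print("block");fit([S(*p) for p in((52,374),(124,315),(200,365),(127,417))],[D(*p) for p in((175,88),(255,83),(265,117),(188,124))],.035,.035,.018)
print("tray");fit([S(*p) for p in((174,148),(402,37),(500,102),(270,222))],[D(*p) for p in((246,137),(384,135),(421,290),(258,293))],.11,.058,.056)
print("stirrer vis", [onz(cs,*S(*p),.014)[:2] for p in((322,181),(411,132))],[onz(cd,*D(*p),.014)[:2] for p in((304,205),(315,246))])
print("pocket rim",onz(cs,*S(128,362),.018),onz(cd,*D(218,103),.018))
E
python3 m1.py
```

```text
cap [ 0.49089055 -0.26749552  0.013     ] [ 0.49056657 -0.26698695  0.013     ]
block
[[0.4819, 0.3127], [0.5046, 0.2457], [0.4336, 0.2271], [0.4198, 0.2905]] [0.46  0.269] edges [0.0708, 0.0734, 0.0648, 0.066] [-71.3, -165.4, 102.3, 19.7]
[[0.418, 0.2936], [0.4927, 0.3075], [0.504, 0.2401], [0.4354, 0.2237]] [0.4625 0.2662] edges [0.076, 0.0683, 0.0705, 0.072] [10.5, -80.5, -166.6, 103.9]
tray
[[0.6032, 0.1462], [0.6245, -0.0767], [0.5125, -0.0883], [0.4931, 0.1326]] [0.5583 0.0284] edges [0.224, 0.1126, 0.2217, 0.1109] [-84.5, -174.1, 95.0, 7.1]
[[0.4907, 0.134], [0.6054, 0.1425], [0.6211, -0.0798], [0.5076, -0.0877]] [0.5562 0.0273] edges [0.115, 0.2228, 0.1139, 0.2223] [4.3, -85.9, -176.0, 94.3]
stirrer vis [array([0.552454  , 0.04892806]), array([ 0.56335339, -0.04248776])] [array([0.53988063, 0.09691202]), array([0.5487032 , 0.03634286])]
pocket rim [0.46322431 0.26554033 0.018     ] [0.45996954 0.26530258 0.018     ]
```

Run:
```python
from h import *
o=robot.get_obs(); print(R.from_quat(o["tcp_rot"]).as_matrix().round(3))
c=cam("side")
for n,p in dict(b1=(198,385),b2=(200,410),syr=(150,385),pot=(342,318),cup=(388,258),ph=(290,360),teal=(328,168)).items(): print(n,onz(c,*p,0)[:2].round(3))
```

```text
[[ 0.262 -0.     0.965]
 [-0.965  0.001  0.262]
 [-0.001 -1.     0.   ]]
b1 [ 0.39 -0.46]
b2 [ 0.402 -0.505]
syr [ 0.309 -0.463]
pot [ 0.655 -0.301]
cup [ 0.791 -0.103]
ph [ 0.548 -0.406]
teal [0.685 0.394]
```

Call:
drive_tool:
  increments:
    - {"slide": [0, -1, 0], "turn": [0, -0.9, 0], "gripper": 0.3}
    - {"slide": [0, -1, 0], "turn": [0, -0.9, 0], "gripper": 0.3}
    - {"slide": [0, 0, 0], "turn": [0, -0.9, 0], "gripper": 0.3}
    - {"slide": [0, 0, 0], "turn": [0, -0.9, 0], "gripper": 0.3}
    - {"slide": [0, 0, 0], "turn": [0, -0.9, 0], "gripper": 0.3}

```text
time_s: 0.92
tool_pos: [0.1701, -0.6273, 0.2555]
tcp_rot: [-0.684, 0.18, -0.18, 0.684]
ft_force: [0.7, 0.5, 0.7]
opening: 0.061
```

Call:
drive_tool:
  increments:
    - {"slide": [0.2, 0, 0.95], "gripper": 0.3}
    - {"slide": [0.2, 0, 0.95], "gripper": 0.3}
    - {"slide": [0.2, 0, 0.95], "gripper": 0.3}
    - {"slide": [0.2, 0, 0.95], "gripper": 0.3}
    - {"slide": [0.2, 0, 0.95], "gripper": 0.3}
    - {"slide": [0.2, 0, 0.95], "gripper": 0.3}
    - {"slide": [0.2, 0, 0.95], "gripper": 0.3}
    - {"slide": [0.2, 0, 0.95], "gripper": 0.3}
    - {"slide": [0.2, 0, 0.95], "gripper": 0.3}
    - {"slide": [0.2, 0, 0.95], "gripper": 0.3}

```text
invalid input
```

Call:
drive_tool:
  increments:
    - {"slide": [0.2, 0, 0.95], "gripper": 0.3}
    - {"slide": [0.2, 0, 0.95], "gripper": 0.3}
    - {"slide": [0.2, 0, 0.95], "gripper": 0.3}
    - {"slide": [0.2, 0, 0.95], "gripper": 0.3}
    - {"slide": [0.2, 0, 0.95], "gripper": 0.3}
    - {"slide": [0.2, 0, 0.95], "gripper": 0.3}
    - {"slide": [0.2, 0, 0.95], "gripper": 0.3}
    - {"slide": [0.2, 0, 0.95], "gripper": 0.3}
    - {"slide": [0.2, 0, 0.95], "gripper": 0.3}
    - {"slide": [0.1, 0, 0.8], "gripper": 0.3}

```text
invalid input
```

The move needs "turn" in every row, so I'm resending it.

Call:
drive_tool:
  increments:
    - {"slide": [0.2, 0, 0.95], "turn": [0, 0, 0], "gripper": 0.3}
    - {"slide": [0.2, 0, 0.95], "turn": [0, 0, 0], "gripper": 0.3}
    - {"slide": [0.2, 0, 0.95], "turn": [0, 0, 0], "gripper": 0.3}
    - {"slide": [0.2, 0, 0.95], "turn": [0, 0, 0], "gripper": 0.3}
    - {"slide": [0.2, 0, 0.95], "turn": [0, 0, 0], "gripper": 0.3}
    - {"slide": [0.2, 0, 0.95], "turn": [0, 0, 0], "gripper": 0.3}
    - {"slide": [0.2, 0, 0.95], "turn": [0, 0, 0], "gripper": 0.3}
    - {"slide": [0.2, 0, 0.95], "turn": [0, 0, 0], "gripper": 0.3}
    - {"slide": [0.2, 0, 0.95], "turn": [0, 0, 0], "gripper": 0.3}
    - {"slide": [0.2, 0, 0.95], "turn": [0, 0, 0], "gripper": 0.3}

```text
time_s: 2.17
tool_pos: [0.3328, -0.4446, 0.2557]
tcp_rot: [0.683, -0.182, 0.182, -0.683]
ft_force: [0.4, -1.0, 0.6]
opening: 0.0609
```

Call:
drive_tool:
  increments:
    - {"slide": [0.2, 0, 0.95], "turn": [0, 0, 0], "gripper": 0.3}
    - {"slide": [0.2, 0, 0.95], "turn": [0, 0, 0], "gripper": 0.3}
    - {"slide": [0.2, 0, 0.95], "turn": [0, 0, 0], "gripper": 0.3}
    - {"slide": [0.2, 0, 0.95], "turn": [0, 0, 0], "gripper": 0.3}
    - {"slide": [0.2, 0, 0.95], "turn": [0, 0, 0], "gripper": 0.3}
    - {"slide": [0.2, 0, 0.95], "turn": [0, 0, 0], "gripper": 0.3}
    - {"slide": [0.2, 0, 0.95], "turn": [0, 0, 0], "gripper": 0.3}
    - {"slide": [0.2, 0, 0.95], "turn": [0, 0, 0], "gripper": 0.3}
    - {"slide": [0.2, 0, 0.95], "turn": [0, 0, 0], "gripper": 0.3}
    - {"slide": [0, 0, 0], "turn": [0, 0, 0], "gripper": 0.3}

```text
time_s: 3.42
tool_pos: [0.4784, -0.2805, 0.2557]
tcp_rot: [-0.683, 0.18, -0.181, 0.684]
ft_force: [0.4, 1.0, 0.7]
opening: 0.0608
```

```bash
cat >> h.py <<'E'
def to(p,label=""):
    o=robot.get_obs(); M=R.from_quat(o["tcp_rot"]).as_matrix()
    print(label,"units",(M.T@(np.array(p)-o["tool_pos"])/.025).round(3))
def st():
    o=robot.get_obs(); M=R.from_quat(o["tcp_rot"]).as_matrix()
    print("t",round(o["time_s"],2),"pos",o["tool_pos"].round(4),"open",round(o["opening"],4),"F",o["ft_force"].round(1),"j",o["joints"].round(2)); print(M.round(3))
E
python3 - <<'E'
from h import *
st(); to((.4907,-.267,.06)); c=cam("wrist"); cv2.imwrite("pics/w1.png",c["frame"]); print(proj(c,[[.4907,-.267,.013]]))
E
```

```text
t 3.42 pos [ 0.4784 -0.2805  0.2557] open 0.0608 F [0.4 1.  0.7] j [ 0.64  0.44 -0.24  1.72  0.12  0.99 -0.16]
[[ 0.87   0.001  0.493]
 [-0.493  0.001  0.87 ]
 [ 0.    -1.     0.001]]
 units [0.159 7.828 0.705]
[[286.74173028 164.20387104]]
```

View pics/w1.png

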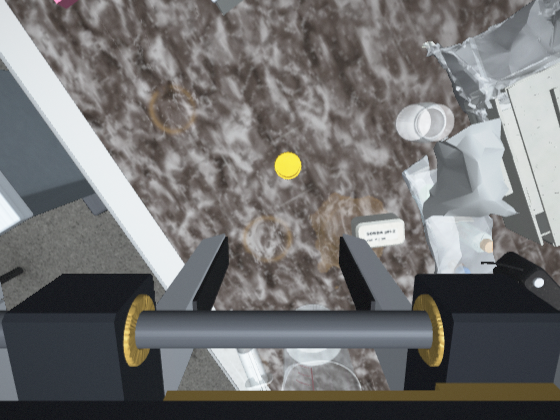

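The cap is at (288,166) in the wrist view. That is within 2 px of my prediction, so I'm descending.

Call:
drive_tool:
  increments:
    - {"slide": [0.2, 1, 0.65], "turn": [0, 0, 0], "gripper": 0.3}
    - {"slide": [0, 1, 0], "turn": [0, 0, 0], "gripper": 0.3}
    - {"slide": [0, 1, 0], "turn": [0, 0, 0], "gripper": 0.3}
    - {"slide": [0, 1, 0], "turn": [0, 0, 0], "gripper": 0.3}
    - {"slide": [0, 1, 0], "turn": [0, 0, 0], "gripper": 0.3}
    - {"slide": [0, 1, 0], "turn": [0, 0, 0], "gripper": 0.3}
    - {"slide": [0, 1, 0], "turn": [0, 0, 0], "gripper": 0.3}
    - {"slide": [0, 1, 0], "turn": [0, 0, 0], "gripper": 0.3}
    - {"slide": [0, 0.6, 0], "turn": [0, 0, 0], "gripper": 0.3}
    - {"slide": [0, 0, 0], "turn": [0, 0, 0], "gripper": 0.3}

```text
time_s: 4.72
tool_pos: [0.4883, -0.2719, 0.0397]
tcp_rot: [0.683, -0.183, 0.182, -0.683]
ft_force: [0.3, -0.7, 0.8]
opening: 0.0607
```

Run:
```python
from h import *
st(); to((.4907,-.267,.007)); c=cam("wrist"); cv2.imwrite("pics/w2.png",c["frame"]); print(proj(c,[[.4907,-.267,.013]]))
c=cam("side"); crop(c["frame"],200,230,340,330,5,"pics/d2.png")
```

```text
t 4.72 pos [ 0.4883 -0.2719  0.0397] open 0.0607 F [ 0.3 -0.7  0.8] j [ 0.56  0.74 -0.16  1.9   0.23  0.52 -0.28]
[[ 0.867 -0.002  0.498]
 [-0.498  0.     0.867]
 [-0.002 -1.    -0.001]]
 units [-0.013  1.31   0.217]
[[282.86814631 226.03379515]]
```

View pics/w2.png

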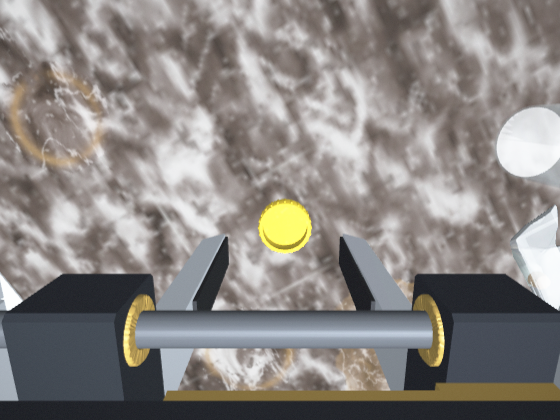

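View pics/d2.png

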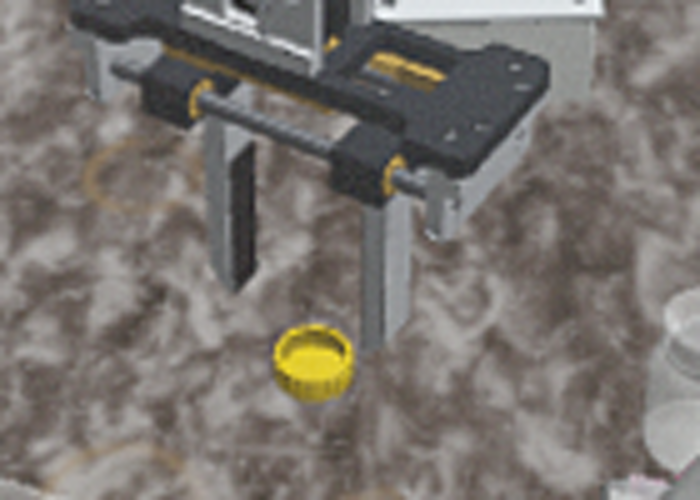

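The cap shows at (285,226) in the wrist view against a predicted (283,226). I'll lower and grasp.

Call:
drive_tool:
  increments:
    - {"slide": [0.05, 0.2, 0.2], "turn": [0, 0, 0], "gripper": 0.3}
    - {"slide": [0, 0.6, 0], "turn": [0, 0, 0], "gripper": 0.3}
    - {"slide": [0, 0.52, 0], "turn": [0, 0, 0], "gripper": 0.3}
    - {"slide": [0, 0, 0], "turn": [0, 0, 0], "gripper": 0}
    - {"slide": [0, 0, 0], "turn": [0, 0, 0], "gripper": -0.8}
    - {"slide": [0, 0, 0], "turn": [0, 0, 0], "gripper": -0.8}
    - {"slide": [0, 0, 0], "turn": [0, 0, 0], "gripper": -0.8}
    - {"slide": [0, 0, 0], "turn": [0, 0, 0], "gripper": -0.8}
    - {"slide": [0, 0, 0], "turn": [0, 0, 0], "gripper": -0.8}
  squeeze: 12

```text
time_s: 5.95
tool_pos: [0.4932, -0.268, 0.0078]
tcp_rot: [0.683, -0.182, 0.182, -0.683]
ft_force: [-0.3, 0.5, 1.3]
opening: 0.0314
```

Run:
```python
from h import *
st();
```

```text
t 5.95 pos [ 0.4932 -0.268   0.0078] open 0.0314 F [-0.3  0.5  1.3] j [ 0.54  0.79 -0.15  1.91  0.24  0.46 -0.3 ]
[[ 0.867  0.     0.497]
 [-0.497 -0.     0.867]
 [ 0.001 -1.    -0.   ]]
```

Cap grasped at 31.4 mm opening. I'll lift and carry it.

Call:
drive_tool:
  increments:
    - {"slide": [0, -0.8, 0], "turn": [0, 0, 0], "gripper": -0.8}
    - {"slide": [0, -1, 0], "turn": [0, 0, 0], "gripper": -0.8}
    - {"slide": [0, -1, 0], "turn": [0, 0, 0], "gripper": -0.8}
    - {"slide": [0, -1, 0], "turn": [0, -0.6, 0], "gripper": -0.8}
    - {"slide": [0, -1, 0], "turn": [0, -0.6, 0], "gripper": -0.8}
    - {"slide": [0, 0, 0], "turn": [0, -0.6, 0], "gripper": -0.8}
    - {"slide": [0, 0, 0], "turn": [0, -0.6, 0], "gripper": -0.8}
    - {"slide": [0, 0, 0], "turn": [0, -0.6, 0], "gripper": -0.8}
    - {"slide": [0, 0, 0], "turn": [0, -0.7, 0], "gripper": -0.8}

```text
time_s: 7.08
tool_pos: [0.4928, -0.2678, 0.1275]
tcp_rot: [0.706, 0.045, -0.046, -0.706]
ft_force: [-0.4, 0.1, -0.1]
opening: 0.0315
```

Run:
```python
from h import *
st(); to((.461,.267,.06))
```

```text
t 7.08 pos [ 0.4928 -0.2678  0.1275] open 0.0315 F [-0.4  0.1 -0.1] j [ 0.71  0.63 -0.4   1.84  0.34  0.74  0.25]
[[ 0.992 -0.    -0.129]
 [ 0.129 -0.     0.992]
 [-0.    -1.     0.   ]]
 units [ 1.492  2.698 21.377]
```

Call:
drive_tool:
  increments:
    - {"slide": [0, 0, 0.97], "turn": [0, 0, 0], "gripper": -0.8}
    - {"slide": [0, 0, 0.97], "turn": [0, 0, 0], "gripper": -0.8}
    - {"slide": [0, 0, 0.97], "turn": [0, 0, 0], "gripper": -0.8}
    - {"slide": [0, 0, 0.97], "turn": [0, 0, 0], "gripper": -0.8}
    - {"slide": [0, 0, 0.97], "turn": [0, 0, 0], "gripper": -0.8}
    - {"slide": [0, 0, 0.97], "turn": [0, 0, 0], "gripper": -0.8}
    - {"slide": [0, 0, 0.97], "turn": [0, 0, 0], "gripper": -0.8}
    - {"slide": [0.15, 0, 0.97], "turn": [0, 0, 0], "gripper": -0.8}
    - {"slide": [0.15, 0, 0.97], "turn": [0, 0, 0], "gripper": -0.8}
    - {"slide": [0.15, 0, 0.97], "turn": [0, 0, 0], "gripper": -0.8}

```text
time_s: 8.32
tool_pos: [0.4738, -0.0251, 0.1275]
tcp_rot: [0.706, 0.044, -0.044, -0.706]
ft_force: [-0.5, 0.2, -0.1]
opening: 0.0308
```

Call:
drive_tool:
  increments:
    - {"slide": [0.1, 0, 0.97], "turn": [0, 0, 0], "gripper": -0.8}
    - {"slide": [0.1, 0, 0.97], "turn": [0, 0, 0], "gripper": -0.8}
    - {"slide": [0.1, 0, 0.97], "turn": [0, 0, 0], "gripper": -0.8}
    - {"slide": [0.1, 0, 0.97], "turn": [0, 0, 0], "gripper": -0.8}
    - {"slide": [0.1, 0, 0.97], "turn": [0, 0, 0], "gripper": -0.8}
    - {"slide": [0.1, 0, 0.97], "turn": [0, 0, 0], "gripper": -0.8}
    - {"slide": [0.1, 0, 0.97], "turn": [0, 0, 0], "gripper": -0.8}
    - {"slide": [0.1, 0, 0.97], "turn": [0, 0, 0], "gripper": -0.8}
    - {"slide": [0.1, 0, 0.97], "turn": [0, 0, 0], "gripper": -0.8}
    - {"slide": [0, 0, 0], "turn": [0, 0, 0], "gripper": -0.8}

```text
time_s: 9.57
tool_pos: [0.4687, 0.1954, 0.1276]
tcp_rot: [-0.705, -0.046, 0.045, 0.706]
ft_force: [-0.6, -0.6, -0.0]
opening: 0.0313
```

Run:
```python
from h import *
st(); to((.461,.267,.05)); c=cam("wrist"); cv2.imwrite("pics/w3.png",c["frame"]); print(proj(c,[[.461,.267,.013],[.461,.267,.018]]))
```

```text
t 9.57 pos [0.4687 0.1954 0.1276] open 0.0313 F [-0.6 -0.6 -0. ] j [-0.21  0.56 -0.35  1.98  0.3   0.65 -0.63]
[[ 0.992  0.    -0.128]
 [ 0.128  0.001  0.992]
 [ 0.001 -1.     0.001]]
 units [0.059 3.107 2.875]
[[285.18621663 117.57430369]
 [285.21173599 117.51355735]]
```

View pics/w3.png

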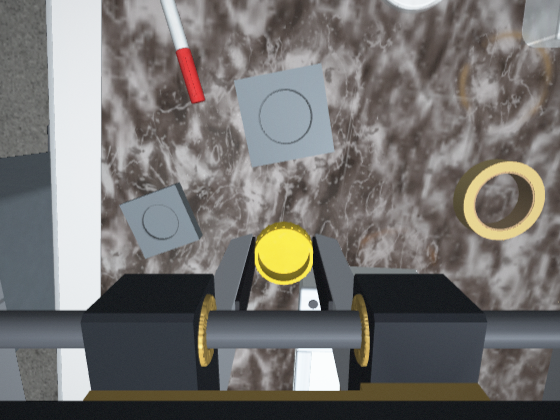

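The pocket centre is at (286,116) in the wrist view, 1 px from the prediction. I'll move over it and lower.

Call:
drive_tool:
  increments:
    - {"slide": [0.06, 0, 0.95], "turn": [0, 0, 0], "gripper": -0.8}
    - {"slide": [0, 0, 0.95], "turn": [0, 0, 0], "gripper": -0.8}
    - {"slide": [0, 0, 0.8], "turn": [0, 0, 0], "gripper": -0.8}
    - {"slide": [0, 0.6, 0.2], "turn": [0, 0, 0], "gripper": -0.8}
    - {"slide": [0, 1, 0], "turn": [0, 0, 0], "gripper": -0.8}
    - {"slide": [0, 1, 0], "turn": [0, 0, 0], "gripper": -0.8}
    - {"slide": [0, 0.5, 0], "turn": [0, 0, 0], "gripper": -0.8}
    - {"slide": [0, 0, 0], "turn": [0, 0, 0], "gripper": -0.8}

```text
time_s: 10.62
tool_pos: [0.4609, 0.2642, 0.0489]
tcp_rot: [0.706, 0.043, -0.045, -0.705]
ft_force: [0.3, 0.2, -0.8]
opening: 0.0313
```

Run:
```python
from h import *
st(); to((.461,.2675,.022)); c=cam("wrist"); cv2.imwrite("pics/w4.png",c["frame"]); print(proj(c,[[.461,.267,.013],[.461,.267,.018]]))
c=cam("side"); crop(c["frame"],200,130,340,230,5,"pics/d4.png")
```

```text
t 10.62 pos [0.4609 0.2642 0.0489] open 0.0313 F [ 0.3  0.2 -0.8] j [-0.39  0.71 -0.27  1.97  0.36  0.51 -0.8 ]
[[ 0.992 -0.002 -0.124]
 [ 0.124 -0.002  0.992]
 [-0.002 -1.    -0.002]]
 units [0.022 1.077 0.134]
[[284.06911006 225.6286378 ]
 [284.05657682 227.950233  ]]
```

View pics/w4.png

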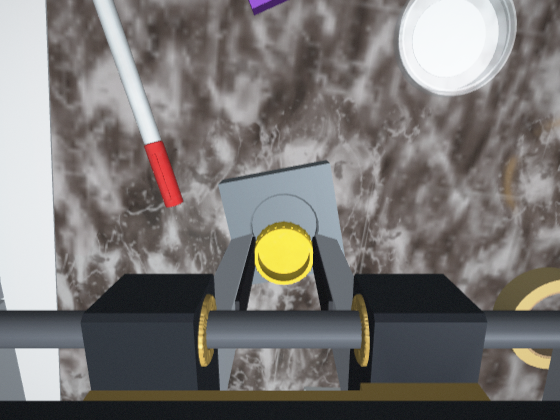

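View pics/d4.png

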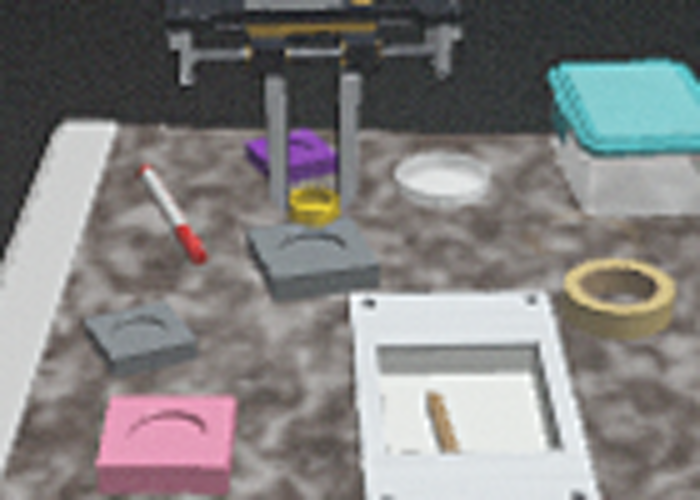

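Call:
drive_tool:
  increments:
    - {"slide": [0.02, 0.2, 0.13], "turn": [0, 0, 0], "gripper": -0.8}
    - {"slide": [0, 0.4, 0], "turn": [0, 0, 0], "gripper": -0.8}
    - {"slide": [0, 0.3, 0], "turn": [0, 0, 0], "gripper": -0.8}
    - {"slide": [0, 0.15, 0], "turn": [0, 0, 0], "gripper": -0.8}
    - {"slide": [0, 0, 0], "turn": [0, 0, 0], "gripper": -0.8}

```text
time_s: 11.35
tool_pos: [0.4612, 0.2688, 0.0233]
tcp_rot: [0.706, 0.044, -0.045, -0.706]
ft_force: [0.5, -0.3, -0.2]
opening: 0.0314
```

Run:
```python
from h import *
st(); c=cam("wrist"); cv2.imwrite("pics/w5.png",c["frame"]); 
c=cam("side"); crop(c["frame"],220,140,300,200,8,"pics/d5.png")
```

```text
t 11.35 pos [0.4612 0.2688 0.0233] open 0.0314 F [ 0.5 -0.3 -0.2] j [-0.42  0.75 -0.25  1.98  0.38  0.46 -0.82]
[[ 0.992 -0.001 -0.125]
 [ 0.125 -0.001  0.992]
 [-0.001 -1.    -0.   ]]
```

View pics/w5.png

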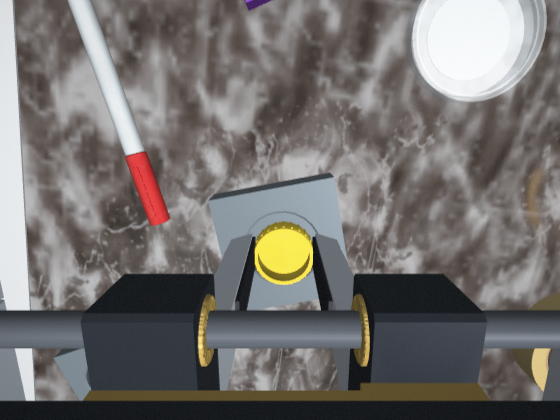

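View pics/d5.png

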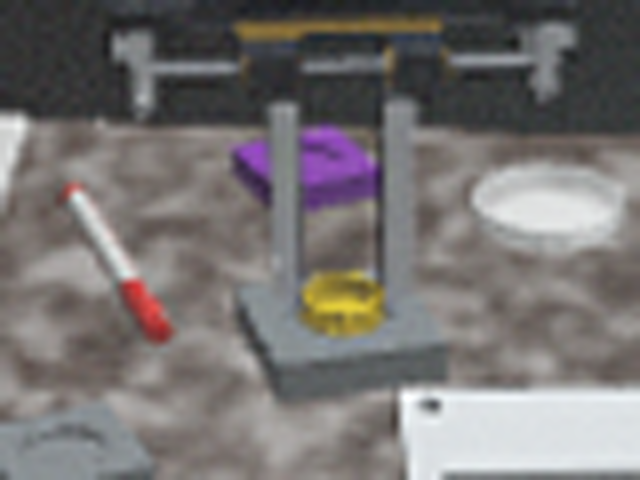

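Call:
drive_tool:
  increments:
    - {"slide": [0, 0.07, -0.04], "turn": [0, 0, 0], "gripper": -0.8}
    - {"slide": [0, 0, 0], "turn": [0, 0, 0], "gripper": -0.8}
    - {"slide": [0, 0, 0], "turn": [0, 0, 0], "gripper": 0}
    - {"slide": [0, 0, 0], "turn": [0, 0, 0], "gripper": 0}
    - {"slide": [0, 0, 0], "turn": [0, 0, 0], "gripper": 0}
    - {"slide": [0, -0.5, 0], "turn": [0, 0, 0], "gripper": 0}
    - {"slide": [0, -1, 0], "turn": [0, 0, 0], "gripper": 0}
    - {"slide": [0, -1, 0], "turn": [0, 0, 0], "gripper": 0}
    - {"slide": [0, -1, 0], "turn": [0, 0, 0], "gripper": 0}
    - {"slide": [0, -0.8, 0], "turn": [0, 0, 0], "gripper": 0}

```text
time_s: 12.7
tool_pos: [0.4619, 0.2682, 0.1314]
tcp_rot: [-0.705, -0.045, 0.044, 0.706]
ft_force: [-0.2, 0.3, -0.5]
opening: 0.0468
```

Run:
```python
from h import *
st(); c=cam("wrist"); cv2.imwrite("pics/w6.png",c["frame"]); print(proj(c,[[.461,.267,.013],[.461,.267,.026]]))
c=cam("side"); crop(c["frame"],220,140,300,200,8,"pics/d6.png")
```

```text
t 12.7 pos [0.4619 0.2682 0.1314] open 0.0468 F [-0.2  0.3 -0.5] j [-0.35  0.58 -0.35  1.91  0.3   0.7  -0.74]
[[ 0.992  0.001 -0.125]
 [ 0.125  0.001  0.992]
 [ 0.001 -1.     0.001]]
[[282.06333835 202.46797494]
 [282.00754508 205.97143683]]
```

View pics/w6.png

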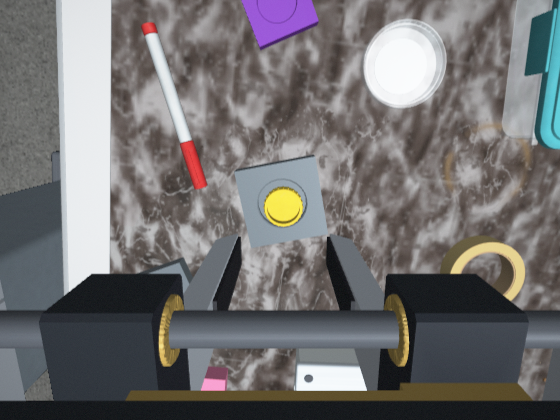

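View pics/d6.png

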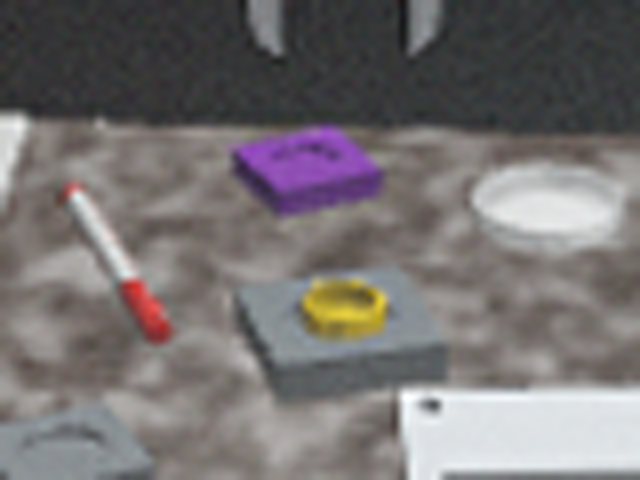

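The cap is seated inside the pocket ring, with its rim at (283,207) as predicted. Next I'll look at the stirrer from above the tray.

Call:
drive_tool:
  increments:
    - {"slide": [0, -0.5, -1], "turn": [0, 0, 0], "gripper": 0}
    - {"slide": [0.1, -0.5, -1], "turn": [0, 0, 0], "gripper": 0}
    - {"slide": [0.3, -0.5, -1], "turn": [0, 0, 0], "gripper": 0}
    - {"slide": [0.3, -0.5, -1], "turn": [0, 0, 0], "gripper": 0}
    - {"slide": [0.3, 0, -1], "turn": [0, 0, 0], "gripper": 0}
    - {"slide": [0.3, 0, -1], "turn": [0, 0, 0], "gripper": 0}
    - {"slide": [0.3, 0, -1], "turn": [0, 0, 0], "gripper": 0}
    - {"slide": [0.3, 0, -1], "turn": [0, 0, 0], "gripper": 0}
    - {"slide": [0.3, 0, -1], "turn": [0, 0, 0], "gripper": 0}
    - {"slide": [0.2, 0, -1], "turn": [0, 0, 0], "gripper": 0}

```text
time_s: 14.05
tool_pos: [0.5523, 0.0265, 0.1789]
tcp_rot: [0.706, 0.044, -0.045, -0.706]
ft_force: [0.0, 1.0, -0.5]
opening: 0.0468
```

Run:
```python
from h import *
st(); c=cam("wrist"); cv2.imwrite("pics/w7.png",c["frame"]); crop(c["frame"],180,80,400,240,3.6,"pics/w7c.png")
```

```text
t 14.05 pos [0.5523 0.0265 0.1789] open 0.0468 F [ 0.   1.  -0.5] j [ 0.15  0.54 -0.38  1.81  0.26  0.83 -0.23]
[[ 0.992 -0.001 -0.125]
 [ 0.125 -0.     0.992]
 [-0.001 -1.     0.   ]]
```

View pics/w7.png

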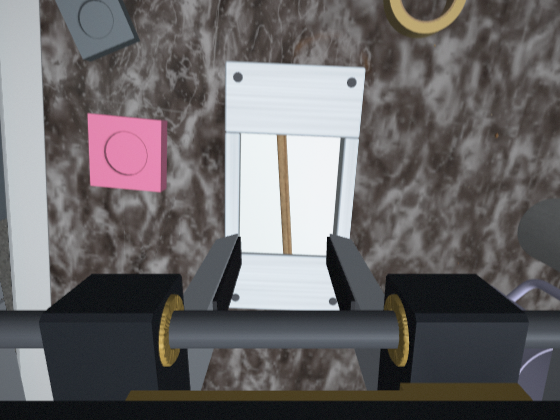

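View pics/w7c.png

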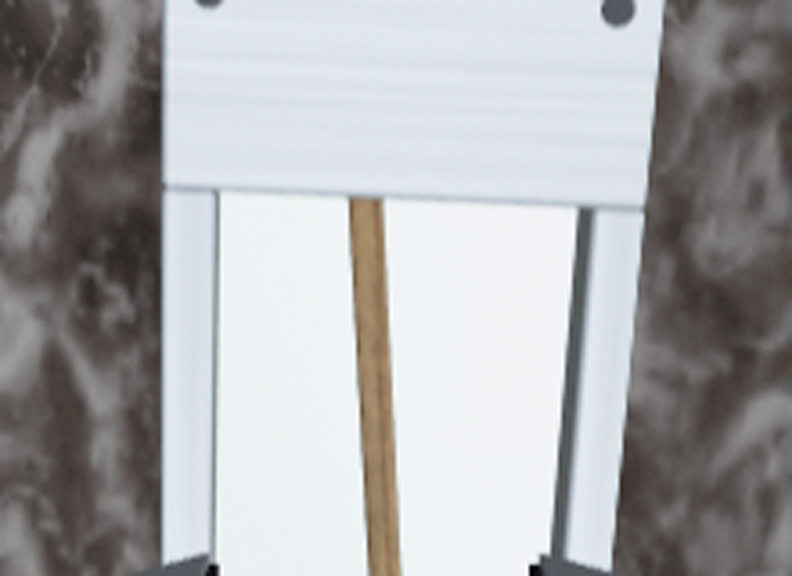

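Run:
```python
from h import *
c=cam("wrist")
for n,p,z in (("oTL",(225,133),.056),("oTR",(358,137),.056),("oBL",(225,251),.056),("cTL",(226,62),.056),("cTR",(365,68),.056),("s1",(281.7,136),.014),("s2",(286.7,253),.014)):
    print(n,onz(c,*p,z).round(4))
```

```text
oTL [0.4964 0.0742 0.056 ]
oTR [0.6102 0.0845 0.056 ]
oBL [ 0.5049 -0.0334  0.056 ]
cTL [0.4928 0.131  0.056 ]
cTR [0.6063 0.14   0.056 ]
s1 [0.5449 0.0756 0.014 ]
s2 [ 0.5647 -0.045   0.014 ]
```

Call:
drive_tool:
  increments:
    - {"slide": [0, 0, 0], "turn": [0.9, 0, 0], "gripper": 0}
    - {"slide": [0, 0, 0], "turn": [0.9, 0, 0], "gripper": 0}
    - {"slide": [0, 0, 0], "turn": [0.9, 0, 0], "gripper": 0}
    - {"slide": [0, 0, 0], "turn": [0.9, 0, 0], "gripper": 0}
    - {"slide": [0, 0, 0], "turn": [0.9, 0, 0], "gripper": 0}

```text
time_s: 14.78
tool_pos: [0.5526, 0.0281, 0.1802]
tcp_rot: [-0.38, -0.024, 0.058, 0.923]
ft_force: [0.3, 0.9, 0.9]
opening: 0.0472
```

Run:
```python
from h import *
st()
```

```text
t 14.78 pos [0.5526 0.0281 0.1802] open 0.0472 F [0.3 0.9 0.9] j [ 0.78  0.89 -0.77  1.67 -0.21  1.01  0.41]
[[ 0.992 -0.088 -0.088]
 [ 0.125  0.705  0.698]
 [ 0.001 -0.704  0.711]]
```

Tilt range is fine. From here the wrist camera may also see under the cover.

Run:
```python
from h import *
c=cam("wrist"); cv2.imwrite("pics/w8.png",c["frame"]); o,_=ray(c,280,200); print(o)
```

```text
[ 0.56258021 -0.04979129  0.3559668 ]
```

View pics/w8.png

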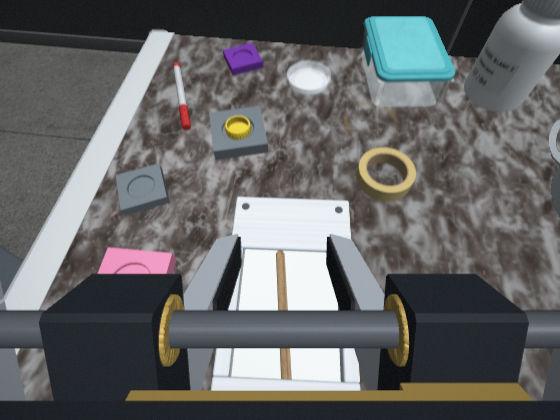

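Run:
```python
from h import *
d=cv2.imread("pics/side0.png"); crop(d,265,185,325,235,12,"pics/sd3.png")
c=cam("side"); print(proj(c,[[.5412,.103,.014],[.5412,.103,.004],[.5412,.098,.014],[.5412,.095,.014]]))
```

```text
[[286.96384119 207.11133803]
 [286.879625   210.04556928]
 [286.9599652  208.02475269]
 [286.95762587 208.57603914]]
```

View pics/sd3.png

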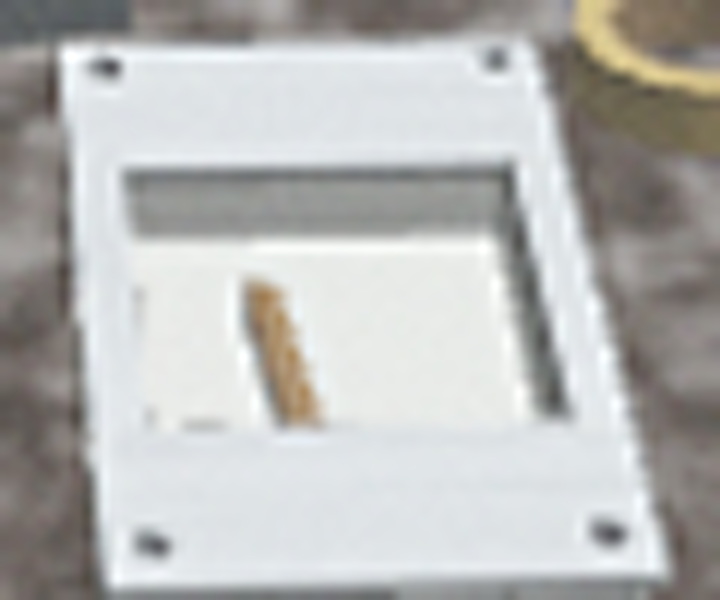

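The side view shows the far stick end at about (287,208), which puts y ≈ 0.100, so the stick is centred to within ~3 mm. I'll return to vertical and move above the grip point, 30 mm to the +y side of centre.

Call:
drive_tool:
  increments:
    - {"slide": [0, 0, 0], "turn": [-0.9, 0, 0], "gripper": 0}
    - {"slide": [0, 0, 0], "turn": [-0.9, 0, 0], "gripper": 0}
    - {"slide": [0, 0, 0], "turn": [-0.9, 0, 0], "gripper": 0}
    - {"slide": [0, 0, 0], "turn": [-0.9, 0, 0], "gripper": 0}
    - {"slide": [0, 0, 0], "turn": [-0.9, 0, 0], "gripper": 0}
    - {"slide": [0, 0.9, 0.6], "turn": [0, -0.15, 0], "gripper": -0.2}
    - {"slide": [0, 1, 0.6], "turn": [0, 0, 0], "gripper": -0.2}
    - {"slide": [0, 1, 0], "turn": [0, 0, 0], "gripper": -0.2}
    - {"slide": [0, 0, 0], "turn": [0, 0, 0], "gripper": -0.2}

```text
time_s: 16.0
tool_pos: [0.5465, 0.0598, 0.1073]
tcp_rot: [0.705, 0.055, -0.055, -0.705]
ft_force: [0.2, -0.0, -0.1]
opening: 0.0375
```

Run:
```python
from h import *
st(); to((.548,.0566,.0065)); c=cam("wrist"); cv2.imwrite("pics/w9.png",c["frame"]); print(proj(c,[[.548,.0566,.014],[.5528,.027,.014],[.5408,.101,.014]]))
```

```text
t 16.0 pos [0.5465 0.0598 0.1073] open 0.0375 F [ 0.2 -0.  -0.1] j [ 0.05  0.64 -0.32  1.89  0.31  0.67 -0.3 ]
[[ 0.988 -0.001 -0.155]
 [ 0.155 -0.     0.988]
 [-0.001 -1.    -0.   ]]
 units [ 0.042  4.031 -0.135]
[[284.70370641 212.20112209]
 [284.87358338 246.74770176]
 [284.43202969 156.95230287]]
```

View pics/w9.png

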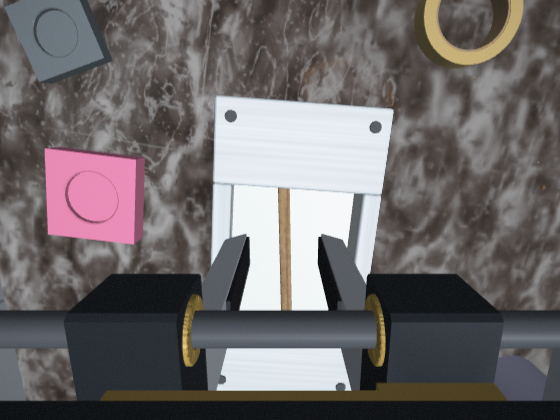

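The stick is at (285,212), exactly under the grip and parallel to the tool z axis. I'll descend and grasp.

Call:
drive_tool:
  increments:
    - {"slide": [0.04, 0.8, -0.1], "turn": [0, 0, 0], "gripper": -0.2}
    - {"slide": [0, 0.9, 0], "turn": [0, 0, 0], "gripper": -0.2}
    - {"slide": [0, 0.9, 0], "turn": [0, 0, 0], "gripper": -0.2}
    - {"slide": [0, 0.9, 0], "turn": [0, 0, 0], "gripper": -0.2}
    - {"slide": [0, 0.45, 0], "turn": [0, 0, 0], "gripper": -0.2}
    - {"slide": [0, 0, 0], "turn": [0, 0, 0], "gripper": -0.2}

```text
time_s: 16.8
tool_pos: [0.5499, 0.0552, 0.0088]
tcp_rot: [-0.705, -0.054, 0.053, 0.705]
ft_force: [-0.5, 0.2, 0.5]
opening: 0.0376
```

Run:
```python
from h import *
st(); to((.548,.0566,.0065))
```

```text
t 16.8 pos [0.5499 0.0552 0.0088] open 0.0376 F [-0.5  0.2  0.5] j [ 0.    0.79 -0.24  1.93  0.38  0.46 -0.36]
[[ 0.989  0.001 -0.151]
 [ 0.151  0.     0.989]
 [ 0.001 -1.    -0.   ]]
 units [-0.066  0.093  0.067]
```

Call:
drive_tool:
  increments:
    - {"slide": [-0.05, 0.1, 0], "turn": [0, 0, 0], "gripper": -0.2}
    - {"slide": [0, 0, 0], "turn": [0, 0, 0], "gripper": -0.5}
    - {"slide": [0, 0, 0], "turn": [0, 0, 0], "gripper": -1}
    - {"slide": [0, 0, 0], "turn": [0, 0, 0], "gripper": -1}
    - {"slide": [0, 0, 0], "turn": [0, 0, 0], "gripper": -1}
    - {"slide": [0, 0, 0], "turn": [0, 0, 0], "gripper": -1}
    - {"slide": [0, -0.08, 0], "turn": [0, 0, 0], "gripper": -1}
    - {"slide": [0, -0.08, 0], "turn": [0, 0, 0], "gripper": -1}
  squeeze: 25

```text
time_s: 17.8
tool_pos: [0.5483, 0.0546, 0.0098]
tcp_rot: [-0.705, -0.053, 0.054, 0.705]
ft_force: [-0.4, 0.3, -0.3]
opening: 0.0089
```

Run:
```python
from h import *
st();c=cam("wrist"); cv2.imwrite("pics/w10.png",c["frame"]);c=cam("side"); crop(c["frame"],225,150,345,240,6,"pics/d10.png")
```

```text
t 17.8 pos [0.5483 0.0546 0.0098] open 0.0089 F [-0.4  0.3 -0.3] j [ 0.    0.79 -0.24  1.93  0.38  0.46 -0.36]
[[ 0.989 -0.    -0.151]
 [ 0.151  0.     0.989]
 [-0.    -1.     0.   ]]
```

View pics/w10.png

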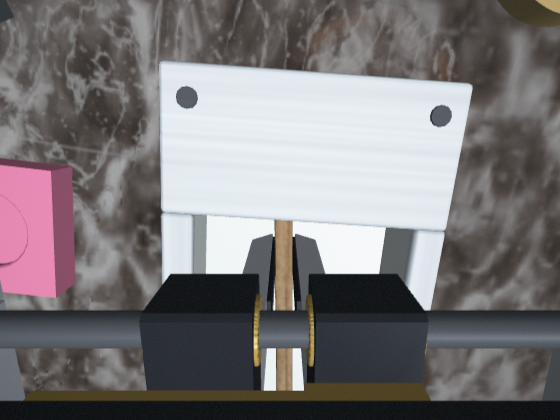

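View pics/d10.png

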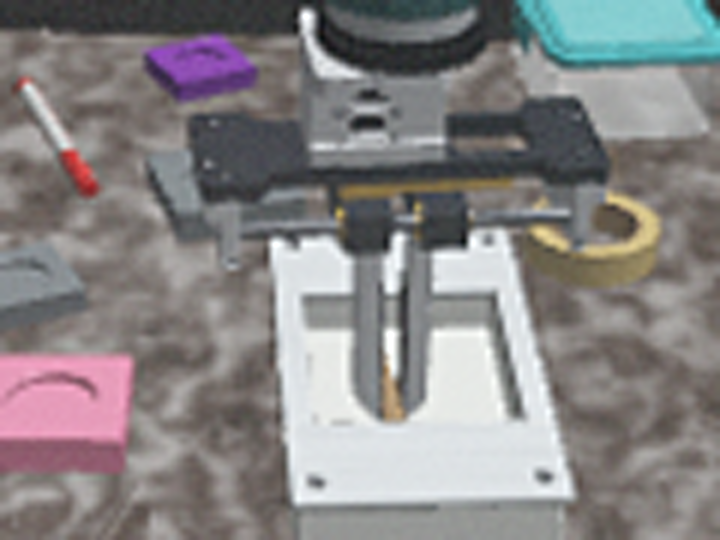

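Stick grasped at 8.9 mm opening and lifted about 3 mm. I'll slide it toward −y under the cover, then tilt it about its low end.

Call:
drive_tool:
  increments:
    - {"slide": [0, 0, -0.45], "turn": [0, 0, 0], "gripper": -1}
    - {"slide": [0, 0, -0.43], "turn": [0, 0, 0], "gripper": -1}
    - {"slide": [0, -0.37, -0.02], "turn": [0.5, 0, 0], "gripper": -1}
    - {"slide": [0, -0.37, -0.02], "turn": [0.5, 0, 0], "gripper": -1}

```text
time_s: 18.4
tool_pos: [0.552, 0.0304, 0.0285]
tcp_rot: [-0.64, -0.049, 0.058, 0.765]
ft_force: [0.8, -0.3, -0.5]
opening: 0.0097
```

```bash
cat >> h.py <<'E'
def ends(h=.003,l=105):
    o=robot.get_obs(); M=R.from_quat(o["tcp_rot"]).as_matrix(); g=o["tool_pos"]-h*M[:,1]
    print("low",(g-l/1000*M[:,2]).round(4),"high",(g+(150-l)/1000*M[:,2]).round(4))
E
python3 - <<'E'
from h import *
st();ends();c=cam("wrist"); cv2.imwrite("pics/w11.png",c["frame"]);c=cam("side"); crop(c["frame"],225,150,345,240,6,"pics/d11.png")
E
```

```text
t 18.4 pos [0.552  0.0304 0.0285] open 0.0097 F [ 0.8 -0.3 -0.5] j [ 0.3   0.81 -0.46  1.89  0.29  0.54 -0.13]
[[ 0.989 -0.026 -0.149]
 [ 0.151  0.174  0.973]
 [ 0.    -0.984  0.176]]
low [ 0.5677 -0.0723  0.013 ] high [0.5454 0.0737 0.0393]
```

View pics/w11.png

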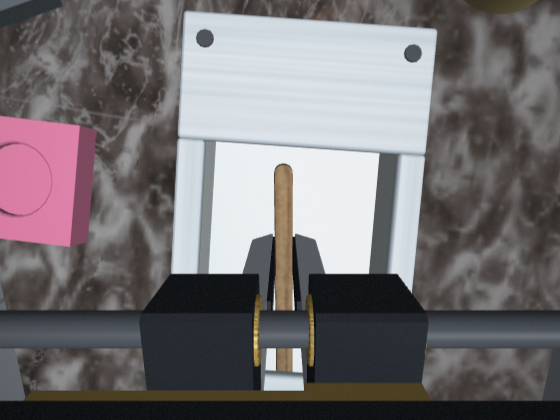

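View pics/d11.png

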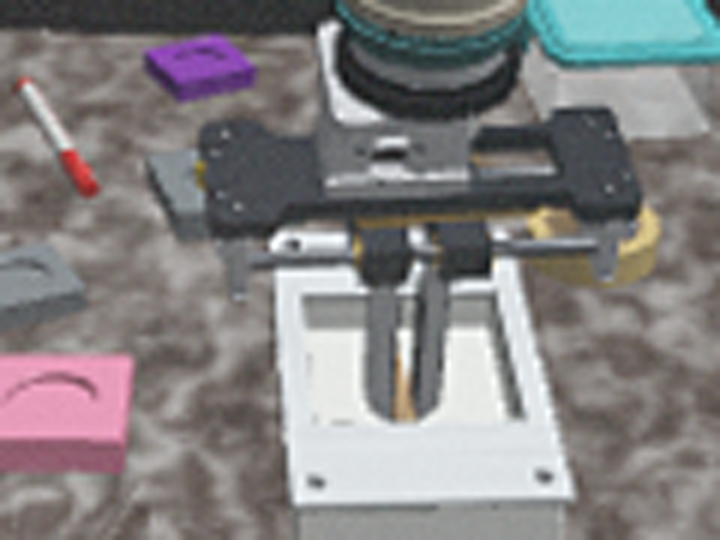

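The high end is now free inside the opening at (284,165), and the force is about 0. I'll continue the tilt and then pull along the stick's axis.

Call:
drive_tool:
  increments:
    - {"slide": [0, -0.34, -0.02], "turn": [0.5, 0, 0], "gripper": -1}
    - {"slide": [0, -0.34, -0.02], "turn": [0.5, 0, 0], "gripper": -1}
    - {"slide": [0, -0.34, -0.02], "turn": [0.5, 0, 0], "gripper": -1}
    - {"slide": [0, 0, 0.5], "turn": [0, 0, 0], "gripper": -1}
    - {"slide": [0, 0, 0.5], "turn": [0, 0, 0], "gripper": -1}

```text
time_s: 19.12
tool_pos: [0.549, 0.0475, 0.063]
tcp_rot: [-0.536, -0.041, 0.065, 0.841]
ft_force: [-0.8, 0.4, -0.2]
opening: 0.0093
```

Run:
```python
from h import *
st();ends();c=cam("wrist"); cv2.imwrite("pics/w12.png",c["frame"]);
o=robot.get_obs(); M=R.from_quat(o["tcp_rot"]).as_matrix(); g=o["tool_pos"]-.008*M[:,1]
for l in (40,45,50): print(l,proj(c,g+l/1000*M[:,2]))
c=cam("side"); crop(c["frame"],225,130,345,220,6,"pics/d12.png")
```

```text
t 19.12 pos [0.549  0.0475 0.063 ] open 0.0093 F [-0.8  0.4 -0.2] j [ 0.56  0.88 -0.7   1.83  0.16  0.67  0.07]
[[ 0.988 -0.065 -0.138]
 [ 0.152  0.417  0.896]
 [-0.001 -0.907  0.422]]
low [ 0.5636 -0.0479  0.0214] high [0.543  0.0865 0.0847]
40 [[283.01029455 174.92351789]]
45 [[282.95547746 164.94272733]]
50 [[282.89988512 154.82078346]]
```

View pics/w12.png

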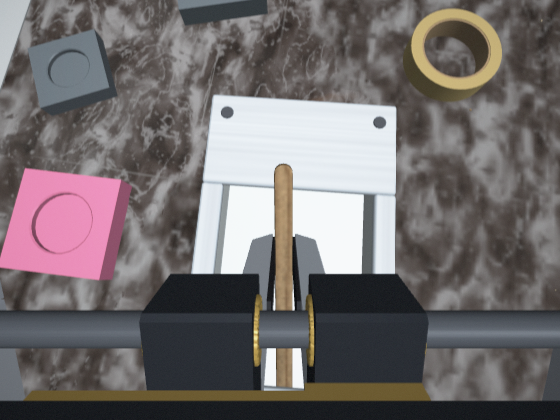

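View pics/d12.png

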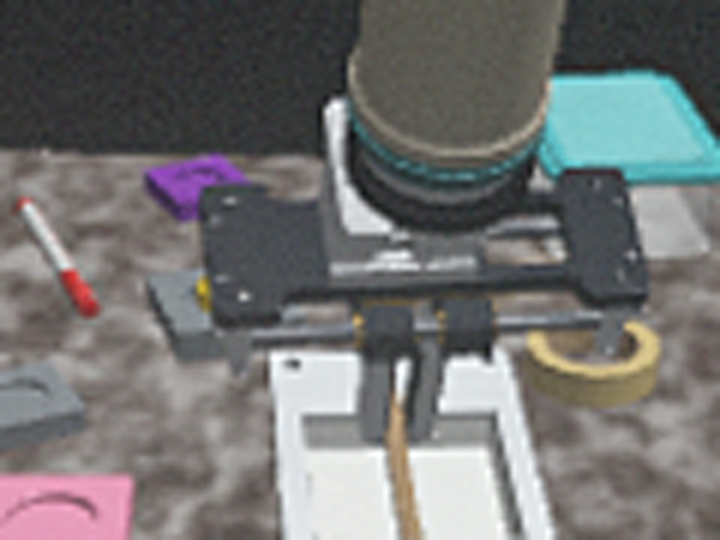

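The tip at row 165 confirms 45 mm above and 105 mm below the grip. There is no contact force, so I'll keep pulling, tilt a bit more and lift out.

Call:
drive_tool:
  increments:
    - {"slide": [0, 0, 0.7], "turn": [0, 0, 0], "gripper": -1}
    - {"slide": [0, 0, 0.8], "turn": [0, 0, 0], "gripper": -1}
    - {"slide": [0, 0, 0.7], "turn": [0, 0, 0], "gripper": -1}
    - {"slide": [0, -0.5, 0.1], "turn": [0.5, 0, 0], "gripper": -1}
    - {"slide": [0, -0.5, 0.1], "turn": [0.5, 0, 0], "gripper": -1}
    - {"slide": [0, -0.5, 0.1], "turn": [0.5, 0, 0], "gripper": -1}
    - {"slide": [0, -0.8, 0.6], "turn": [0, 0, 0], "gripper": -1}
    - {"slide": [0, -0.8, 0.6], "turn": [0, 0, 0], "gripper": -1}
    - {"slide": [0, -0.8, 0.6], "turn": [0, 0, 0], "gripper": -1}

```text
time_s: 20.35
tool_pos: [0.5445, 0.0794, 0.1983]
tcp_rot: [-0.421, -0.032, 0.069, 0.904]
ft_force: [0.1, -0.6, -0.3]
opening: 0.009
```

Run:
```python
from h import *
st();ends();c=cam("wrist"); cv2.imwrite("pics/w13.png",c["frame"]);
c=cam("side"); crop(c["frame"],205,80,365,220,5,"pics/d13.png")
o=robot.get_obs(); M=R.from_quat(o["tcp_rot"]).as_matrix()
```

```text
t 20.35 pos [0.5445 0.0794 0.1983] open 0.009 F [ 0.1 -0.6 -0.3] j [ 0.76  0.86 -0.95  1.73 -0.04  0.93  0.16]
[[ 0.988 -0.097 -0.116]
 [ 0.151  0.635  0.757]
 [-0.    -0.766  0.643]]
low [ 0.5569 -0.002   0.1331] high [0.5396 0.1116 0.2295]
```

View pics/d13.png

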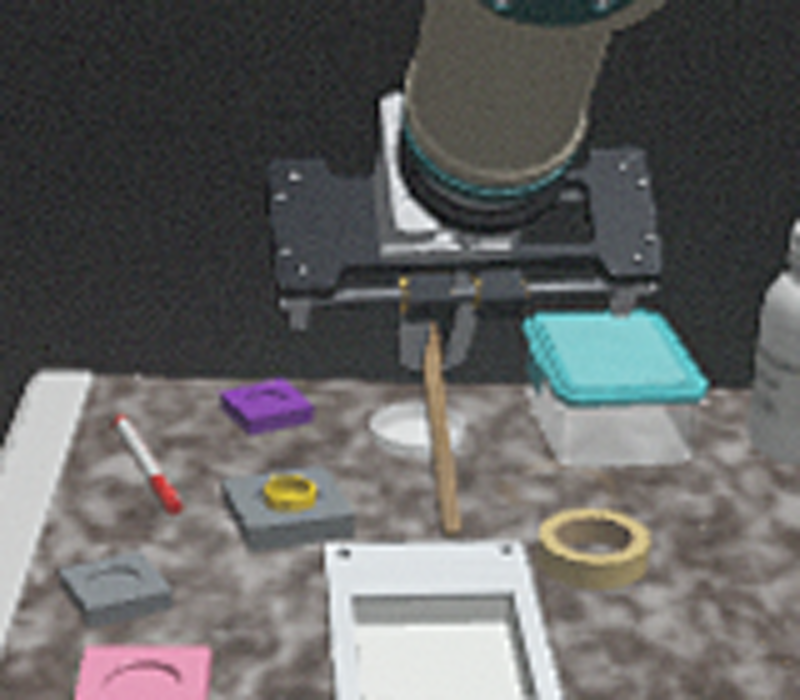

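The stick is out at a 40° slant. I'll carry it above the cap.

Call:
drive_tool:
  increments:
    - {"slide": [-0.2, 0.7, 0.84], "turn": [0, 0, 0], "gripper": -1}
    - {"slide": [-0.2, 0.7, 0.84], "turn": [0, 0, 0], "gripper": -1}
    - {"slide": [-0.2, 0.7, 0.84], "turn": [0, 0, 0], "gripper": -1}
    - {"slide": [-0.2, 0.7, 0.84], "turn": [0, 0, 0], "gripper": -1}
    - {"slide": [-0.2, 0.7, 0.84], "turn": [0, 0, 0], "gripper": -1}
    - {"slide": [-0.2, 0.7, 0.84], "turn": [0, 0, 0], "gripper": -1}
    - {"slide": [-0.2, 0.7, 0.84], "turn": [0, 0, 0], "gripper": -1}
    - {"slide": [-0.2, 0.7, 0.84], "turn": [0, 0, 0], "gripper": -1}
    - {"slide": [-0.2, 0.7, 0.84], "turn": [0, 0, 0], "gripper": -1}
    - {"slide": [-0.2, 0.7, 0.84], "turn": [0, 0, 0], "gripper": -1}

```text
time_s: 21.7
tool_pos: [0.453, 0.3423, 0.1974]
tcp_rot: [-0.422, -0.032, 0.069, 0.904]
ft_force: [-0.5, 0.9, 0.1]
opening: 0.0088
```

```bash
cat > fin.py <<'E'
from h import *
import sys
k=sys.argv[1]
st();ends()
o=robot.get_obs(); M=R.from_quat(o["tcp_rot"]).as_matrix(); low=o["tool_pos"]-.003*M[:,1]-.105*M[:,2]
print("units",(M.T@(np.array([.461,.266,.065])-low)/.025).round(2))
c=cam("scene"); crop(c["frame"],160,170,360,320,4,f"pics/s{k}.png"); print("scene px",((proj(c,[low,low+.15*M[:,2]])-[160,170])*4).round())
c=cam("side"); crop(c["frame"],205,80,365,220,5,f"pics/d{k}.png"); print("side px",((proj(c,[low,low+.15*M[:,2]])-[205,80])*5).round())
E
python3 fin.py 14
```

```text
t 21.7 pos [0.453  0.3423 0.1974] open 0.0088 F [-0.5  0.9  0.1] j [ 0.35  0.75 -0.97  2.   -0.16  0.46 -0.12]
[[ 0.988 -0.098 -0.115]
 [ 0.151  0.635  0.758]
 [-0.001 -0.766  0.642]]
low [0.4654 0.2609 0.1322] high [0.4481 0.3745 0.2286]
units [-0.14  2.21 -1.55]
scene px [[239. 268.]
 [ 67. 230.]]
side px [[292. 334.]
 [273. 122.]]
```

View pics/s14.png

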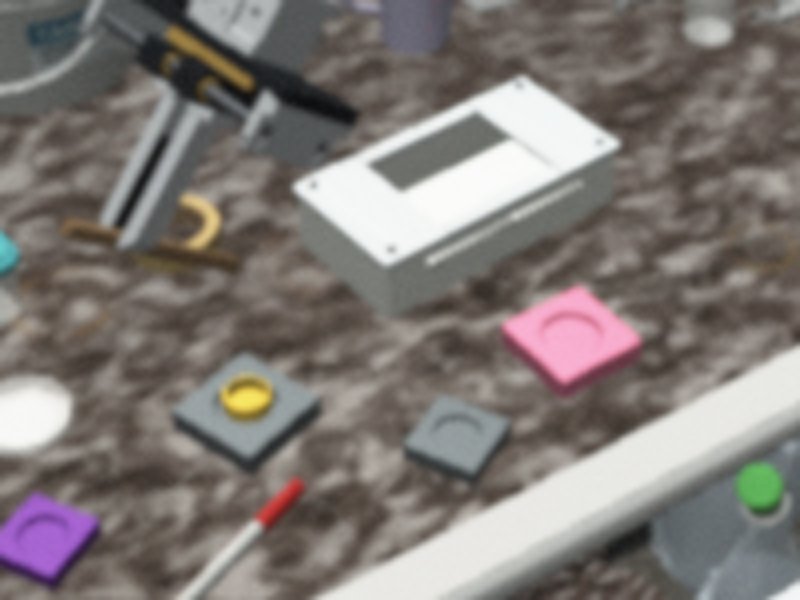

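View pics/d14.png

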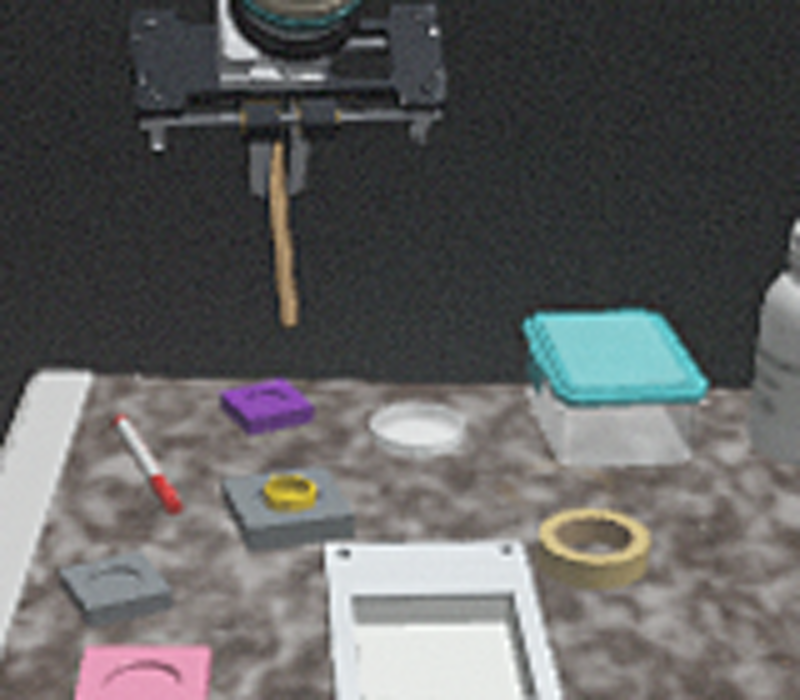

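Both views match the model to within 2–4 px; the low end is maybe 5 mm higher than modelled. I'll lower it to about 4 cm above the cap.

Call:
drive_tool:
  increments:
    - {"slide": [-0.14, 0.6, -0.3], "turn": [0, 0, 0], "gripper": -1}
    - {"slide": [0, 0.6, -0.4], "turn": [0, 0, 0], "gripper": -1}
    - {"slide": [0, 0.6, -0.5], "turn": [0, 0, 0], "gripper": -1}
    - {"slide": [0, 0.3, -0.2], "turn": [0, 0, 0], "gripper": -1}
    - {"slide": [0, 0, 0], "turn": [0, 0, 0], "gripper": -1}
    - {"slide": [0, 0, 0], "turn": [0, 0, 0], "gripper": -1}

```text
time_s: 22.55
tool_pos: [0.4499, 0.3478, 0.1359]
tcp_rot: [-0.421, -0.032, 0.068, 0.904]
ft_force: [0.1, 0.5, 0.0]
opening: 0.0091
```

```bash
python3 fin.py 15
```

```text
t 22.55 pos [0.4499 0.3478 0.1359] open 0.0091 F [0.1 0.5 0. ] j [ 0.3   0.85 -0.92  2.05 -0.13  0.32 -0.09]
[[ 0.989 -0.096 -0.116]
 [ 0.151  0.636  0.757]
 [ 0.001 -0.766  0.643]]
low [0.4624 0.2664 0.0707] high [0.445  0.38   0.1671]
units [-0.06  0.17 -0.15]
scene px [[241. 344.]
 [ 73. 317.]]
side px [[288. 421.]
 [270. 211.]]
```

View pics/s15.png

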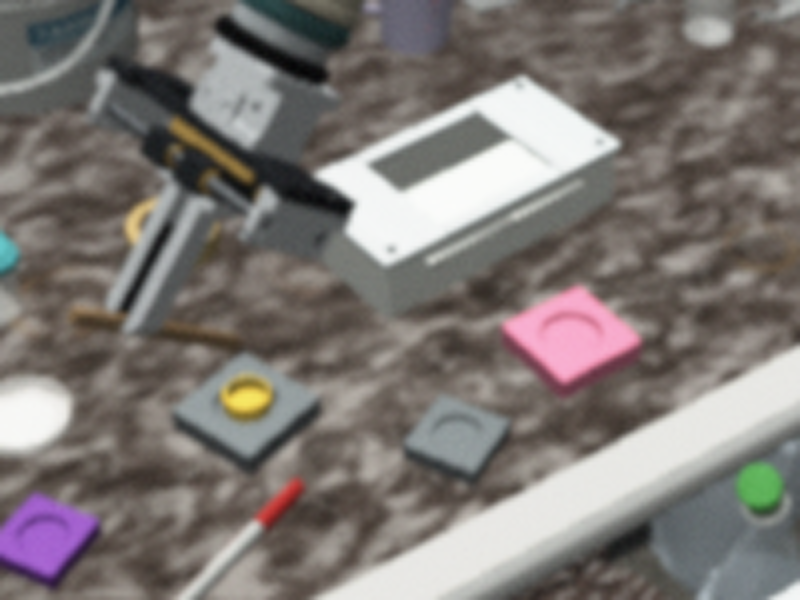

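View pics/d15.png

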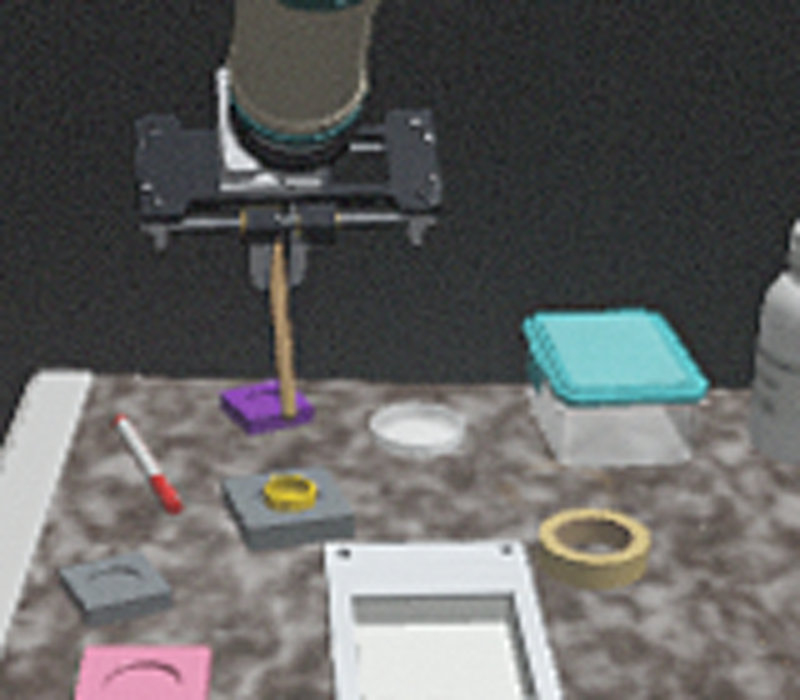

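Call:
drive_tool:
  increments:
    - {"slide": [0, 0.2, -0.16], "turn": [0, 0, 0], "gripper": -1}
    - {"slide": [0, 0.2, -0.16], "turn": [0, 0, 0], "gripper": -1}
    - {"slide": [0, 0, 0], "turn": [0, 0, 0], "gripper": -1}
    - {"slide": [0, 0, 0], "turn": [0, 0, 0], "gripper": -1}
    - {"slide": [0, 0, 0], "turn": [0, 0, 0], "gripper": -1}

```text
time_s: 23.28
tool_pos: [0.4496, 0.3481, 0.1227]
tcp_rot: [-0.421, -0.032, 0.068, 0.904]
ft_force: [0.4, 0.6, 0.2]
opening: 0.0091
```

```bash
python3 fin.py 16
python3 - <<'E'
from h import *
c=cam("scene"); crop(c["frame"],170,225,270,300,8,"pics/s17.png")
c=cam("side"); crop(c["frame"],230,130,310,190,10,"pics/d17.png")
E
```

```text
t 23.27 pos [0.4496 0.3481 0.1227] open 0.0091 F [0.4 0.6 0.2] j [ 0.29  0.87 -0.91  2.06 -0.12  0.3  -0.08]
[[ 0.989 -0.097 -0.116]
 [ 0.151  0.636  0.757]
 [ 0.    -0.766  0.643]]
low [0.462  0.2667 0.0575] high [0.4447 0.3803 0.1539]
units [-0.04 -0.24  0.18]
scene px [[242. 359.]
 [ 76. 334.]]
side px [[288. 439.]
 [269. 230.]]
```

View pics/s17.png

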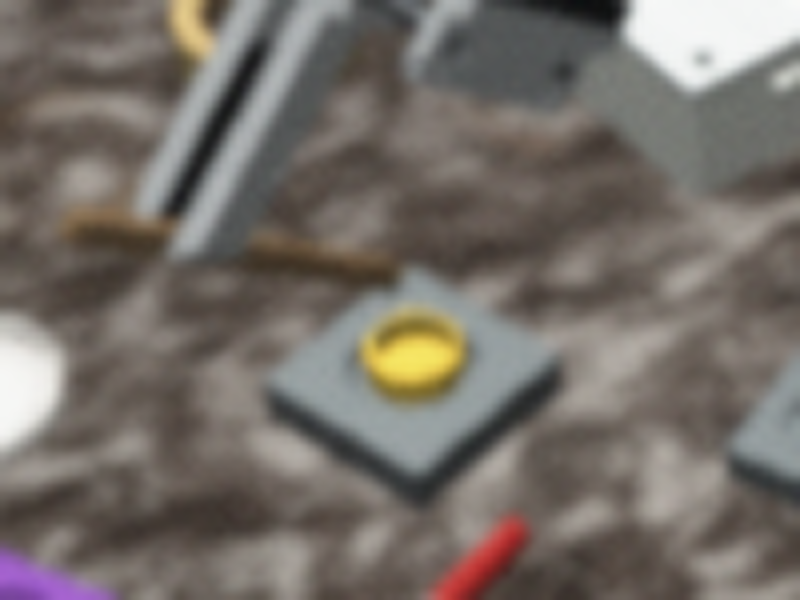

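View pics/d17.png

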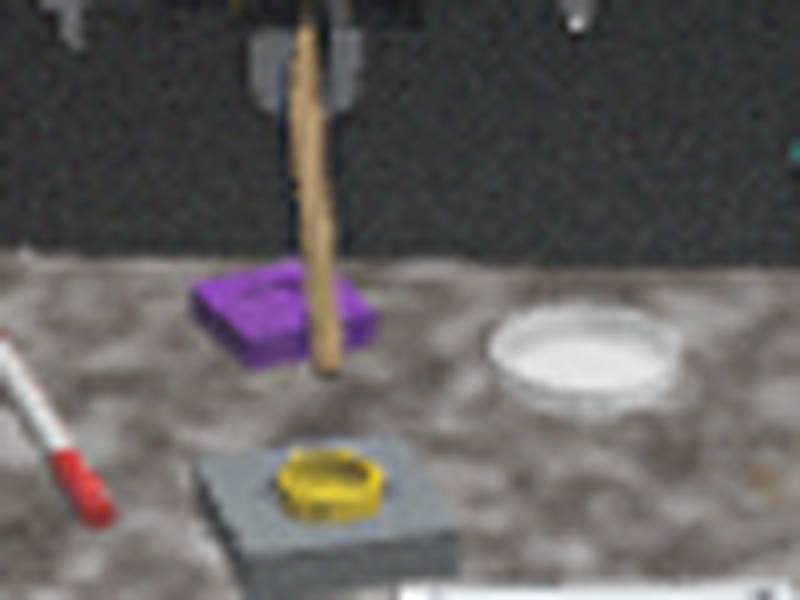

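Run:
```python
from h import *
cs,cd=cam("scene"),cam("side")
def tri(p,q):
    P=[]
    for c in (cs,cd): P.append(np.array(c["camera_matrix"])@np.c_[cv2.Rodrigues(np.array(c["rvec"],float))[0],np.array(c["tvec"]).ravel()])
    X=cv2.triangulatePoints(P[0],P[1],np.array(p,float),np.array(q,float)).ravel(); X=X[:3]/X[3]
    print(X.round(4),"resid",(proj(cs,X)-p).round(1),(proj(cd,X)-q).round(1))
s=lambda x,y:((x+.5)/8-.5+170,(y+.5)/8-.5+225); d=lambda x,y:((x+.5)/10-.5+230,(y+.5)/10-.5+130)
tri(s(396,271),d(329,368))
tri(s(414,345),d(332,468))  # cap rim centre
st()
```

```text
[0.4628 0.2693 0.0625] resid [[0.3 0.3]] [[ 0.3 -0.3]]
[0.4627 0.266  0.0277] resid [[0. 0.]] [[ 0. -0.]]
t 23.57 pos [0.4495 0.348  0.1226] open 0.0092 F [-0.3 -0.3  0.1] j [ 0.29  0.87 -0.91  2.06 -0.12  0.3  -0.08]
[[ 0.989 -0.097 -0.116]
 [ 0.151  0.635  0.757]
 [ 0.    -0.766  0.643]]
```

The low end triangulates to (0.463, 0.269, 0.0625), and the cap rim centre to (0.463, 0.266, 0.028). The cap is seated, the gap is about 3 cm, and nothing is touching. Handing in.

Run:
```python
from h import *
print(robot.job_done())
```

```text
the job is handed in; nothing more can be done
None
```

The job is handed in at about 23.6 s, well under the 61 s limit; `robot.job_done()` gives no verdict.

- **Cap:** I set it open side up in the pocket of the larger grey block and let go. Its rim centre triangulated to (0.463, 0.266, 0.028), against 0.026 expected for a seated cap.
- **Stirrer:** I slid it about 22 mm under the cover's −y end, tilted it 25° and drew it out along its own axis. The force readings between moves stayed around 1 N or less. In the last pictures it is held at a slant of about 40° and touches nothing. Its lower end is at (0.463, 0.269, 0.0625), about 3 cm above the cap and 3 mm off its centre sideways.
- **Disagreements:**
  - My model from the gripper pose put the lower end about 5 mm lower, at 0.0575, and I relied on the camera measurement.
  - Two early move calls were refused because their rows left out "turn"; the arm did not move on either, and I resent them.
- **Other things:** none of the bystanders had visibly moved in the pictures I checked.

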